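# Clamp a telescope unit in the bench fixture

### The job

The telescope unit has been pushed under the riser shelf: draw it out flat over the mat until all of it is clear of the shelf, put it down and let go, then take it again at its balance point, towards the heavy objective, and carry it level to the holding fixture. Lay it on the middle of the bed between the stop buffers and the open eccentric clamp, let go of it, and turn the clamp's knob clockwise until the lobe bears on the housing and presses it firmly but gently (10 to 20 N) against both buffers. Never tip the unit, and leave the other things where they are.

Things in the scene. Friction and masses are not known exactly. Their poses are not given: they have to be found in the camera images.
- telescope_centre (a point): Centre, half-way up, of the grey box housing of a telescope unit: 120 mm long (x = -60 to +60), 46 wide, 46 high, smooth upright sides, on its flat underside 23 mm below this point. x points along the unit to the heavy objective, z up. It balances 27 to 43 mm from this point towards the objective, depending on the glass fitted: feel for it.
- telescope_eyepiece (a point): Middle of the slim black eyepiece tube (28 mm diameter, x = -60 to -93 mm of the unit, then a 33 mm eyecup to x = -105), 78 mm behind the housing's centre, 23 mm above the underside: the place to draw the unit by. At the start it stands 45 to 65 mm out in front of the riser shelf's edge.
- telescope_lens (a point): Centre of the front face of the round objective barrel (42 mm diameter, 40 mm long, heavy glass), 100 mm ahead of the housing's centre, on the same axis.
- telescope: The telescope unit as a whole, 0.6 to 0.85 kg, 205 mm long: origin at the centre of the underside of its housing, axes as telescope_centre. A 4 mm high sight stands on its top at x = 19 to 53 mm.
- riser: Fixed riser shelf; origin on the mat, centre of its footprint (x +-130 mm deep, y +-160 wide). Open front at its x = -130. The board is 80 to 95 mm above the mat, on side panels 14 mm thick at y = +-148; on it an oscilloscope, from x = -30 mm back, 275 mm high in all. The telescope unit lies under it, objective inwards, its eyepiece and some 30 mm of the housing standing out in front.
- fixture: Fixed aluminium holding fixture; origin on the mat under the middle of the bed, z up. Base plate x = -115 to +115, y = -100 to +76 mm, its top (the bed) 10 mm above the origin. The unit lies along x on the bed at y about 0, either way round. Stop bar with buffers on the +y side, eccentric clamp on the -y side; open, they leave 5 to 13 mm more than the housing's width.
- buffers (a point): Point mid-way between two rubber stop buffers, nominally on their faces: x = 0, y = 23, z = 17 mm of the fixture. The buffers are 12 mm wide, at x = -54 and +54 mm, their tops 14 mm above the bed, on a stop bar (y = 36 to 58, as high). The bar has been adjusted up to 2.5 mm in or out of this nominal place: find by touch. The buffers yield 1 mm per 14 N in all.
- cam_grip (a point): Grip point of the eccentric clamp's round black ribbed knob (34 mm diameter, 26 mm high, z from 16 mm below to 10 above this point), on its upright axis, 84 mm above the fixture's origin, at the fixture's x = 0, y = -49 mm. Turns with the knob: x points where the lobe points (a small grey mark on top). Clockwise from above tightens; the lobe meets the housing after 0.6 to 1.4 rad.
- cam: Moving part of that clamp; origin on its axis at the fixture origin's height, axes as cam_grip. Smooth steel eccentric disc, 48 mm diameter, centre 10 mm off the axis along x, 12 to 22 mm above the origin, under a 20 mm hub. The pivot takes about 0.22 Nm to turn and stays where left; sliding the loose unit adds some 0.03 Nm, each newton of clamping 0.01; bearing on the buffers, force grows some 90 N per rad.
- battery: Bystander: grey battery pack, 62 x 115 x 36 mm; origin in its underside.
- side_cover: Bystander: yellow side cover, 85 x 150 mm, 34 mm high at its latch; origin in its underside.
- carry_handle: Bystander: grey and yellow carrying handle, 200 mm long, 26 mm high; origin in its underside.
- screwdriver: Bystander: black-handled screwdriver, 190 mm; origin in its underside near its middle, lying along its x axis.
- wrench: Bystander: steel wrench, 160 mm; origin in its underside near its middle, lying along its x axis.
- lens_cap: Bystander: black lens cap, 52 mm wide, 14 mm high; origin in its underside.
- bottle: Bystander: clear bottle with blue cap, 64 mm wide, 200 mm high; origin in its underside.
- tub: Bystander: white tub, 96 mm wide, 90 mm high; origin in its underside.

How it is judged:
By the outcome, as a careful person would: the job done as asked, in the order asked, and still so for the second after the job is handed in, with the robot touching nothing.
It also fails if it takes over 72 s, if anything falls off the work surface, if the arm or the gripper's body presses on something with over 40 N, if the wrist force passes 120 N, or if a joint passes its speed limit or range.

### The arm

A 6-joint arm with a two-finger parallel gripper is mounted at the origin on the work surface. World frame = base frame: x ahead of the robot, y to its left, z up, the work surface at z = 0. Lengths are in m, angles in rad, forces in N, time in s.
With the tool pointing down it reaches from about 0.425 to 1.125 m from the base axis. Payload 14.9 kg.
Tool frame: the origin (TCP) lies at the very end of the fingers, on their centre line; the grasp point (between the pads) lies 19 mm behind it; z points along the fingers, y is the line along which they close (so a half turn about z gives the same grasp; the last joint's range is limited). The gripper opens to 91 mm and grips with 3 to 60 N. Pads are 32 mm wide; open, the fingers measure 118 mm over their backs; the gripper's body (76 mm by 178 mm) begins 60 mm behind the grasp point.
Start: joints at [-1.246, 0.379, 1.734, -0, 1.028, -0.033], TCP at [0.245, -0.656, 0.214] pointing down, gripper open.
Joint ranges: [-2.77, 2.77], [-0.74, 2.19], [0, 2.66], [-1.06, 4.2], [0.31, 2.87], [-3.08, 3.08]. Speed limits (rad/s): [1.89, 1.89, 2.39, 3.14, 3.14, 3.14].

### API

Orientations are given as a unit quaternion [x, y, z, w].
In Python, from station import read_state, imaging, ctrl, nets gives the robot as it stands. The module is installed in compiled form; this text tells all that it offers.
- The arm moves only by the shell command python3 -m crank 'ROWS' [FORCE]. ROWS is JSON, one flat list of numbers, 7 for each row, row after row: the shift along the world's x, y, z normalised to -1 to 1, where 1 is 8 cm, then the turn, a rotation vector about the world's x, y, z normalised to -1 to 1, where 1 is 45 degrees, then the opening in per cent of the stroke, from 0 (shut) to 100 (fully open). A call has exactly 8 rows; each row is the pose to reach, as a shift and turn from the pose commanded when the call began; what a row does not reach only later rows make up. A row lasts 1/12 s, in which the tool goes at most 41.7 mm and 7.16 degrees, less where a joint would pass 70% of its speed; a pose out of reach is approached as far as the arm can. A call with a number of a shift or a turn outside -1 to 1 is refused whole. A call with a gripper value outside its range is refused whole. The fingers move at their own pace and stop on an object; FORCE is the grip in N (left out, the last holds). Time passes only in rows, so rows that repeat a pose let the fingers close, or fill a call up. It gives the time, the measured TCP pose, the force, the opening and the grip force at its end, in the units of the state.
- read_state(): the state, without advancing time (a new reading comes with each control period).
- imaging.snapshot(name): name is "scene" or "top"; returns (picture, depth): 480x640x3 uint8, red, green, blue; 480x640 float32, m along the optical axis (not along the pixel's ray), 0 where there is no reading.
- imaging.camera_model(name): a dict with "fovy" (degrees; the focal length in pixels is half the picture's height over the tangent of half this angle, whatever the lens; pixels are square), "cx", "cy" (the principal point, pixels), "extrinsics" (4x4, takes a point from camera to world coordinates). Camera axes: x right, y up, looking along -z (the intrinsics and any distortion apply to the point x, -y, -z); pixel columns grow to the right and rows downward; lengths in m; the calibration is good to about 2 mm. A picture is of the moment at which its call begins. camera_model takes no time and is no camera call.
- ctrl.hand_in(): hands the job in; it is judged then, once.
Trained networks look in the newest picture that a camera, given by its name, has taken for a name from the list of things; names that differ only in an ending like _2 or _b are one class to them, and where a whole thing is asked for, a point or a joint stands for the part that bears it (a point fixed in the world has none). Each returns a list of dicts, best first, with "confidence" (0 to 1); they miss things now and then, are a little off and sometimes report something else, mostly with a low value. They report only what shows in the picture. A call takes as long as a camera call.
- nets.look_for(camera, target): "point" ([x, y, z] in m, in world coordinates, good to about 4 mm: the middle of the surface that is visible of it).
- nets.masks_of(camera, target): "region" (480x640 bool, what is visible of it).
- nets.pinpoint(camera, target): "point" ([x, y, z] in m, in world coordinates, good to about 4 mm: a listed point, or the origin of a listed thing).
The state is a dict: "clock": time; "joint_positions": joint angles; "qd": joint speeds; "effort": joint torques, N m; "ee_pos": TCP position; "tcp_rot": TCP orientation; "force": force on the tool from outside, world axes, zero at the start; "moment": the same for the moment, N m; "width": finger opening in m; "gripper_force": force on a finger pad.
Only numpy, scipy, OpenCV 4.12 (cv2) and the standard library are available. Lean on these libraries where they do the work, as an engineer would, in place of code of your own. Each camera call takes 0.05 s, during which the arm holds its last target. There are 200 camera calls.

## Working session

There is one attempt and no reset: what is moved stays moved. The work goes in short steps, Python scripts to look and compute and a shell command to move; the robot and the scene stay as the last step left them, time stands still between calls to the robot, and variables do not carry over. Pictures are saved under pics/ and viewed, at most 12 in all, crops included, and the job is handed in when it is done.

```bash
mkdir -p pics; cat > h.py <<'E'
import numpy as np,cv2
from station import read_state, imaging, ctrl, nets
def pts(cam,depth):
    m=imaging.camera_model(cam); f=240/np.tan(np.radians(m['fovy']/2))
    v,u=np.mgrid[:480,:640]
    p=np.stack([(u-m['cx'])/f*depth,-(v-m['cy'])/f*depth,-depth,np.ones_like(depth)],-1)
    return (p@np.array(m['extrinsics']).T)[...,:3]
def save(n,p): cv2.imwrite('pics/'+n,p[...,::-1])
E
python3 - <<'E'
from h import *
s=read_state();print({k:np.round(v,3).tolist() for k,v in s.items()})
for c in ['scene','top']:
    p,d=imaging.snapshot(c);save(c+'0.png',p)
    m=imaging.camera_model(c);print(c,m['fovy'],m['cx'],m['cy'],np.round(m['extrinsics'],3).tolist(),list(m))
    for t in ['telescope_centre','telescope_eyepiece','telescope','riser','fixture','buffers','cam_grip','cam']:
        r=nets.pinpoint(c,t);print(t,[(round(x['confidence'],2),np.round(x['point'],3).tolist()) for x in r[:2]])
E
```

```text
{'clock': 0.0, 'joint_positions': [-1.246, 0.379, 1.735, 0.0, 1.028, -0.033], 'qd': [-0.001, 0.002, 0.0, -0.002, 0.0, -0.002], 'effort': [-0.001, -76.372, -43.437, 0.065, 0.042, -0.0], 'ee_pos': [0.245, -0.655, 0.213], 'tcp_rot': [0.984, 0.178, -0.0, -0.001], 'force': [-0.247, 0.159, -0.171], 'moment': [0.004, 0.012, 0.036], 'gripper_force': 0.0, 'width': 0.091}
scene 45.380492038339646 323.1875877101047 243.52206215244894 [[-0.578, -0.433, 0.691, 1.6], [0.816, -0.331, 0.474, 0.734], [0.023, 0.838, 0.545, 0.903], [0.0, 0.0, 0.0, 1.0]] ['fovy', 'cx', 'cy', 'extrinsics']
telescope_centre []
telescope_eyepiece [(0.47, [0.524, 0.227, 0.024])]
telescope []
riser [(0.82, [0.496, 0.416, 0.004]), (0.54, [0.78, -0.189, 0.002])]
fixture [(0.92, [0.515, -0.18, 0.006])]
buffers [(0.71, [0.496, -0.171, 0.024])]
cam_grip [(0.66, [0.568, -0.176, 0.09])]
cam [(0.62, [0.569, -0.181, 0.002])]
top 53.02794228847563 325.20821561509433 241.67125926591865 [[0.01, 0.999, -0.05, 0.484], [-1.0, 0.009, -0.005, -0.007], [-0.004, 0.05, 0.999, 1.052], [0.0, 0.0, 0.0, 1.0]] ['fovy', 'cx', 'cy', 'extrinsics']
telescope_centre [(0.87, [0.53, 0.306, 0.026]), (0.47, [0.663, 0.048, 0.002])]
telescope_eyepiece [(0.74, [0.522, 0.223, 0.027])]
telescope [(0.76, [0.535, 0.305, 0.002])]
riser [(0.97, [0.489, 0.418, 0.003]), (0.16, [0.52, 0.223, 0.025])]
fixture [(0.67, [0.52, -0.171, 0.003])]
buffers [(0.72, [0.499, -0.172, 0.026])]
cam_grip [(0.63, [0.569, -0.182, 0.09])]
cam [(0.95, [0.567, -0.179, 0.005])]
```

View pics/top0.png

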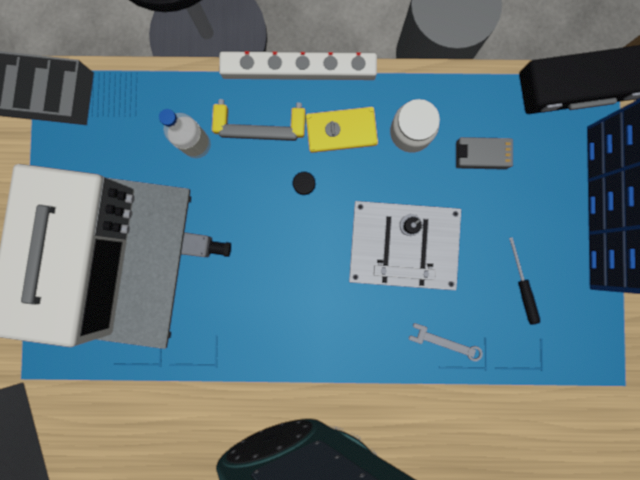

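View pics/scene0.png

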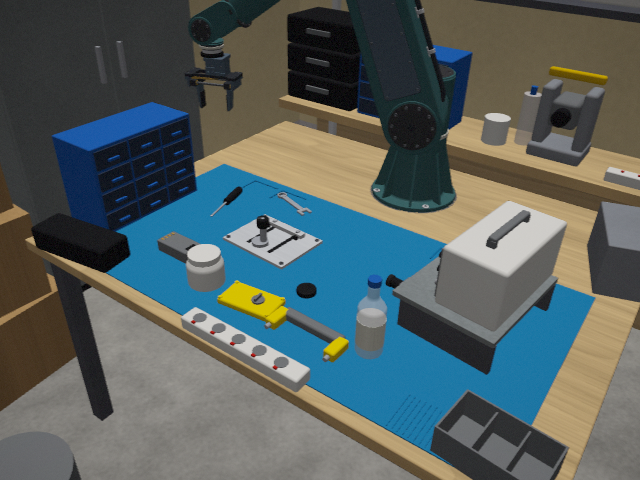

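The top view shows the riser at left with the eyepiece at (222,249) and the housing at (196,245). The fixture is at (405,246) with its knob at (411,225) and its stop bar at (404,272). The bottle at (187,132) and the lens cap (304,183) lie clear of the draw path. Next I measure the axes from the depth.

```bash
python3 - <<'E'
from h import *
p,d=imaging.snapshot('top');P=pts('top',d)
def box(x0,x1,y0,y1,z0,z1):
    m=(P[...,0]>x0)&(P[...,0]<x1)&(P[...,1]>y0)&(P[...,1]<y1)&(P[...,2]>z0)&(P[...,2]<z1)&(d>0)
    return P[m]
def rect(q,n):
    if len(q)<5: print(n,'few');return
    r=cv2.minAreaRect(q[:,:2].astype(np.float32));print(n,len(q),'c',np.round(r[0],4),'size',np.round(r[1],4),'ang',round(r[2],2),'z',np.round(np.percentile(q[:,2],[5,50,95]),4))
mat=box(.4,.6,0.02,.1,-.02,.02);print('mat z',np.median(mat[:,2]))
rect(box(.42,.66,.1,.285,.04,.06),'housing top')
rect(box(.42,.66,.1,.225,.025,.06),'eyepiece')
rect(box(.3,.75,.2,.6,.085,.105),'riser board')
rect(box(.35,.7,-.32,0,.006,.014),'plate')
rect(box(.35,.55,-.32,0,.018,.035),'bar')
rect(box(.5,.65,-.25,-.1,.08,.11),'knob')
rect(box(.5,.65,-.25,-.1,.014,.03),'disc')
# housing strip midline per y
q=box(.42,.66,.1,.3,.012,.06)
for y in np.arange(.17,.29,.01):
    s=q[abs(q[:,1]-y)<.005]
    if len(s):print(round(y,2),np.round([s[:,0].min(),s[:,0].max(),s[:,2].max()],4))
p2,d2=imaging.snapshot('scene')
for c in ['top','scene']:
  for t in ['telescope_eyepiece','cam_grip']:
    r=nets.look_for(c,t);print(c,t,[(round(x['confidence'],2),np.round(x['point'],3).tolist()) for x in r[:1]])
P=pts('scene',d2);d=d2
rect(box(.5,.65,-.25,-.1,.08,.11),'knob scene');rect(box(.35,.7,-.32,0,.006,.014),'plate scene')
rect(box(.3,.75,.2,.6,.085,.105),'riser board scene');rect(box(.42,.66,.1,.225,.02,.06),'eyepiece scene')
for k in ['top0','scene0']:
    im=cv2.imread(f'pics/{k}.png')
    c=im[180:300,150:300] if k=='top0' else im[195:275,215:330]
    o=cv2.resize(c,None,fx=5 if k=='top0' else 6,fy=5 if k=='top0' else 6,interpolation=3);cv2.imwrite(f'pics/{k}c.png',o[:600,:800])
cv2.imwrite('pics/fix.png',cv2.resize(im[0:1,0:1],(2,2)) if 0 else cv2.resize(cv2.imread('pics/top0.png')[195:295,340:470],None,fx=6,fy=6,interpolation=3))
E
```

```text
mat z 0.005142863659575836
housing top 611 c [0.522  0.2437] size [0.0891 0.0456] ang 82.25 z [0.041  0.0499 0.0539]
eyepiece 180 c [0.5175 0.2121] size [0.0259 0.0303] ang 87.41 z [0.0303 0.0406 0.0451]
riser board 9275 c [0.5441 0.362 ] size [0.1665 0.4373] ang 82.12 z [0.0968 0.1003 0.1032]
plate 6823 c [ 0.525 -0.16 ] size [0.35 0.32] ang 0.01 z [0.0061 0.0078 0.0137]
bar 978 c [ 0.4983 -0.1703] size [0.2208 0.1078] ang 88.08 z [0.0182 0.0277 0.0324]
knob 263 c [ 0.5675 -0.1772] size [0.0336 0.0349] ang 33.06 z [0.0906 0.0982 0.1013]
disc 2506 c [ 0.5611 -0.1748] size [0.1509 0.1215] ang 89.36 z [0.0142 0.0158 0.0204]
0.2 [0.5022 0.5322 0.0463]
0.21 [0.5022 0.5321 0.0485]
0.22 [0.5063 0.5318 0.0454]
0.23 [0.5063 0.534  0.0471]
0.24 [0.5062 0.5444 0.053 ]
0.25 [0.5015 0.5456 0.0556]
0.26 [0.5014 0.5475 0.0561]
0.27 [0.5034 0.5475 0.0548]
0.28 [0.5034 0.5496 0.0563]
top telescope_eyepiece [(0.71, [0.524, 0.247, 0.046])]
top cam_grip [(0.4, [0.782, -0.036, 0.018])]
scene telescope_eyepiece [(0.72, [0.529, 0.22, 0.036])]
scene cam_grip [(0.59, [0.771, 0.294, 0.107])]
knob scene 117 c [ 0.573  -0.1736] size [0.0366 0.0315] ang 9.09 z [0.0812 0.0919 0.098 ]
plate scene 1960 c [ 0.5233 -0.1593] size [0.314  0.3434] ang 89.18 z [0.0071 0.0107 0.0135]
riser board scene 3134 c [0.5521 0.4391] size [0.29  0.375] ang 20.21 z [0.0878 0.0956 0.0986]
eyepiece scene 102 c [0.5255 0.2114] size [0.0281 0.0257] ang 2.73 z [0.0215 0.0344 0.0406]
```

View pics/fix.png

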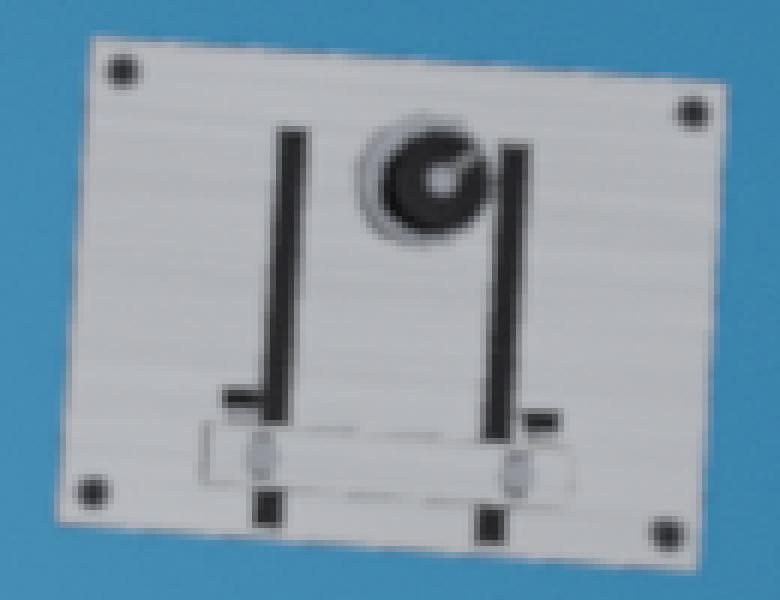

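The fixture crop shows the plate corners at (93,38), (728,85), (697,570) and (58,520). The knob is at (437,182) with its mark pointing up-right to (470,155), and the two buffers are at (243,398) and (540,420). Fixture +y therefore points to world -x, and clockwise turns the lobe right and then down onto the housing.

View pics/top0c.png

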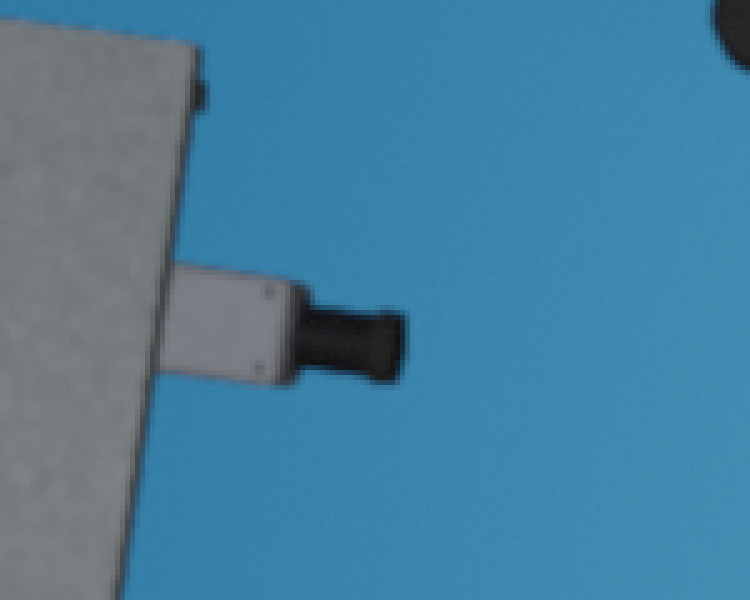

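```bash
cat >> h.py <<'E'
def ray(cam,u,v,z):
    m=imaging.camera_model(cam); f=240/np.tan(np.radians(m['fovy']/2));E=np.array(m['extrinsics'])
    r=E[:3,:3]@np.array([(u-m['cx'])/f,-(v-m['cy'])/f,-1]);o=E[:3,3]
    return o+r*(z-o[2])/r[2]
E
python3 - <<'E'
from h import *
f=lambda U,V,z:ray('top',(U+.5)/6-.5+340,(V+.5)/6-.5+195,z)
c=[f(*q,.010) for q in [(93,38),(728,85),(697,570),(58,520)]]
print(np.round(c,4)); fx=(c[0]+c[3]-c[1]-c[2])/2; print('len',np.linalg.norm(fx),'yaw fixx',np.degrees(np.arctan2(fx[1],fx[0])))
fy=(c[3]+c[2]-c[0]-c[1])/2;print('len',np.linalg.norm(fy),'yaw fixy',np.degrees(np.arctan2(fy[1],fy[0])))
m=np.mean(c,0);a=fx/np.linalg.norm(fx);b=np.array([-a[1],a[0],0]);O=m+.012*b;print('origin',O)
loc=lambda p:np.round([(p-O)@a,(p-O)@b],4)
print('knob top',f(437,182,.094),loc(f(437,182,.094)),'pred',O-.049*b)
print('buf',loc(f(243,398,.024)),loc(f(540,420,.024)))
E
```

```text
[[ 0.6252 -0.0663  0.01  ]
 [ 0.6101 -0.2965  0.01  ]
 [ 0.4349 -0.2845  0.01  ]
 [ 0.4506 -0.0549  0.01  ]]
len 0.23041979977166388 yaw fixx 86.17160491667896
len 0.17527679047005246 yaw fixy 176.17484230986278
origin [ 0.51825314 -0.17474654  0.01      ]
knob top [ 0.56667323 -0.17627576  0.094     ] [ 0.0017 -0.0484] pred [ 0.56714379 -0.17801819  0.01      ]
buf [0.0534 0.0269] [-0.0524  0.0266]
```

The crop shows the housing's sides running from (175,263) to (300,285) and from (160,372) to (293,384). The eyecup's end face is centred at (403,346), and the shelf edge runs from (200,45) to (122,600).

```bash
python3 - <<'E'
from h import *
g=lambda U,V,z:ray('top',(U+.5)/5-.5+150,(V+.5)/5-.5+180,z)
for a,b in [((300,285),(175,263)),((293,384),(160,372)),((122,600),(200,45))]:
    z=.046 if a[0]>130 else .095
    A,B=g(*a,z),g(*b,z);print(np.round(A,4),np.round(B,4),np.degrees(np.arctan2(*(B-A)[1::-1])))
e=g(405,346,.023);print('eyecup end',e, 'tube',g(345,339,.037),'rear face mid',g(302,335,.046))
import cv2
m=[np.array(x['point']) for x in nets.pinpoint('scene','telescope_eyepiece')[:1]];print(m)
for t in [6,8,10]:
    d=np.array([np.sin(np.radians(t)),np.cos(np.radians(t))]);print(t,e[:2]+.027*d)
E
```

```text
[0.5423 0.2403 0.046 ] [0.5511 0.293  0.046 ] 80.56185843762366
[0.5008 0.2423 0.046 ] [0.5053 0.2982 0.046 ] 85.39657588646742
[0.4137 0.2962 0.095 ] [0.6356 0.2705 0.095 ] -6.62404344389705
eyecup end [0.5179199  0.20034592 0.023     ] tube [0.52018116 0.22296705 0.037     ] rear face mid [0.5213689  0.23899842 0.046     ]
[array([0.5189, 0.2263, 0.0253])]
6 [0.52074217 0.22719801]
8 [0.52167757 0.22708316]
10 [0.5226084  0.22693573]
```

```bash
python3 -m crank '[0.1,0.12,0,0,0,0.04,100, 0.2,0.25,0,0,0,0.08,100, 0.3,0.38,0,0,0,0.13,100, 0.43,0.5,0,0,0,0.17,100, 0.54,0.62,0,0,0,0.22,100, 0.65,0.75,0,0,0,0.26,100, 0.76,0.88,0,0,0,0.3,100, 0.86,1,0,0,0,0.35,100]'
python3 -m crank '[0.1,0.12,0,0,0,0.04,100, 0.2,0.25,0,0,0,0.08,100, 0.3,0.38,0,0,0,0.13,100, 0.43,0.5,0,0,0,0.17,100, 0.54,0.62,0,0,0,0.22,100, 0.65,0.75,0,0,0,0.26,100, 0.76,0.88,0,0,0,0.3,100, 0.86,1,0,0,0,0.35,100]'
python3 -m crank '[0.1,0.12,0,0,0,0.04,100, 0.2,0.25,0,0,0,0.08,100, 0.3,0.38,0,0,0,0.13,100, 0.43,0.5,0,0,0,0.17,100, 0.54,0.62,0,0,0,0.22,100, 0.65,0.75,0,0,0,0.26,100, 0.76,0.88,0,0,0,0.3,100, 0.86,1,0,0,0,0.35,100]'
python3 -m crank '[0.1,0.12,0,0,0,0.04,100, 0.2,0.25,0,0,0,0.08,100, 0.3,0.38,0,0,0,0.13,100, 0.43,0.5,0,0,0,0.17,100, 0.54,0.62,0,0,0,0.22,100, 0.65,0.75,0,0,0,0.26,100, 0.76,0.88,0,0,0,0.3,100, 0.86,1,0,0,0,0.35,100]'
```

```text
clock: 1.92
ee_pos: [0.315, -0.5744, 0.214]
tcp_rot: [0.95, 0.313, 0.0, -0.0]
force: [0.4, 0.5, -0.1]
width: 0.0912
gripper_force: 0.0
clock: 2.58
ee_pos: [0.3837, -0.4946, 0.2139]
tcp_rot: [0.898, 0.44, -0.0, -0.0]
force: [-0.1, 0.9, -0.3]
width: 0.0911
gripper_force: 0.0
clock: 3.25
ee_pos: [0.4525, -0.4145, 0.2139]
tcp_rot: [0.829, 0.559, 0.0, -0.0]
force: [-0.3, -0.4, -0.3]
width: 0.0915
gripper_force: 0.0
clock: 3.92
ee_pos: [0.5212, -0.3346, 0.2139]
tcp_rot: [0.745, 0.667, -0.0, -0.0]
force: [0.5, -0.8, -0.2]
width: 0.0911
gripper_force: 0.0
```

```bash
python3 -m crank '[0,0.12,0,0,0,0,100, 0,0.25,0,0,0,0,100, 0,0.38,0,0,0,0,100, 0,0.5,0,0,0,0,100, 0,0.62,0,0,0,0,100, 0,0.75,0,0,0,0,100, 0,0.88,0,0,0,0,100, 0,1,0,0,0,0,100]' >/dev/null
python3 -m crank '[0,0.12,0,0,0,0,100, 0,0.25,0,0,0,0,100, 0,0.38,0,0,0,0,100, 0,0.5,0,0,0,0,100, 0,0.62,0,0,0,0,100, 0,0.75,0,0,0,0,100, 0,0.88,0,0,0,0,100, 0,1,0,0,0,0,100]' >/dev/null
python3 -m crank '[0,0.12,0,0,0,0,100, 0,0.25,0,0,0,0,100, 0,0.38,0,0,0,0,100, 0,0.5,0,0,0,0,100, 0,0.62,0,0,0,0,100, 0,0.75,0,0,0,0,100, 0,0.88,0,0,0,0,100, 0,1,0,0,0,0,100]' >/dev/null
python3 -m crank '[0,0.12,0,0,0,0,100, 0,0.25,0,0,0,0,100, 0,0.38,0,0,0,0,100, 0,0.5,0,0,0,0,100, 0,0.62,0,0,0,0,100, 0,0.75,0,0,0,0,100, 0,0.88,0,0,0,0,100, 0,1,0,0,0,0,100]' >/dev/null
python3 -m crank '[0,0.12,0,0,0,0,100, 0,0.25,0,0,0,0,100, 0,0.38,0,0,0,0,100, 0,0.5,0,0,0,0,100, 0,0.62,0,0,0,0,100, 0,0.75,0,0,0,0,100, 0,0.88,0,0,0,0,100, 0,1,0,0,0,0,100]' >/dev/null
python3 -m crank '[0,0.12,-0.1,0,0,0,100, 0,0.25,-0.2,0,0,0,100, 0,0.38,-0.3,0,0,0,100, 0,0.5,-0.4,0,0,0,100, 0,0.62,-0.5,0,0,0,100, 0,0.75,-0.6,0,0,0,100, 0,0.88,-0.7,0,0,0,100, 0,1,-0.8,0,0,0,100]' >/dev/null
python3 -m crank '[0,0.12,-0.1,0,0,0,100, 0,0.25,-0.2,0,0,0,100, 0,0.38,-0.3,0,0,0,100, 0,0.5,-0.4,0,0,0,100, 0,0.62,-0.5,0,0,0,100, 0,0.75,-0.6,0,0,0,100, 0,0.88,-0.7,0,0,0,100, 0,1,-0.8,0,0,0,100]'
python3 - <<'E'
from h import *
p,d=imaging.snapshot('scene');save('a1.png',cv2.resize(p[200:380,320:560],None,fx=3,fy=3,interpolation=cv2.INTER_CUBIC))
print(nets.pinpoint('scene','telescope_eyepiece')[:1])
E
```

```text
clock: 8.58
ee_pos: [0.5203, 0.2254, 0.0851]
tcp_rot: [0.746, 0.666, 0.0, -0.0]
force: [-0.1, -0.8, 0.1]
width: 0.0911
gripper_force: 0.0
[{'point': [0.5176, 0.2263, 0.0248], 'confidence': 0.73}]
```

View pics/a1.png

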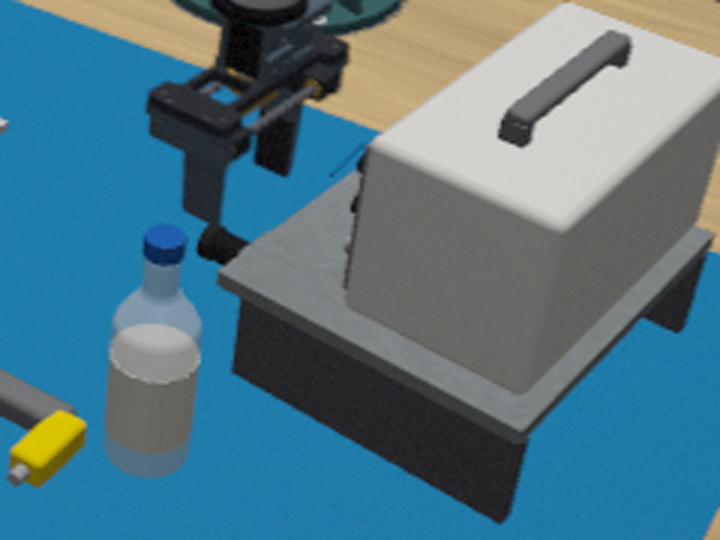

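The gripper stands above and astride the eyepiece at (215,243), well clear of the shelf. I descend and grip.

```bash
python3 -m crank '[0,-0.01,-0.12,0,0,0,100, 0,-0.01,-0.25,0,0,0,100, 0,-0.01,-0.38,0,0,0,100, 0,-0.01,-0.5,0,0,0,100, 0,-0.01,-0.65,0,0,0,100, 0,-0.01,-0.78,0,0,0,100, 0,-0.01,-0.9,0,0,0,100, 0,-0.01,-0.96,0,0,0,100]'
python3 -m crank '[0,0,0,0,0,0,50, 0,0,0,0,0,0,40, 0,0,0,0,0,0,35, 0,0,0,0,0,0,30, 0,0,0,0,0,0,25, 0,0,0,0,0,0,20, 0,0,0,0,0,0,15, 0,0,0,0,0,0,10]' 12
```

```text
clock: 9.35
ee_pos: [0.5197, 0.2232, 0.0075]
tcp_rot: [0.746, 0.666, -0.001, -0.0]
force: [-0.9, -0.6, -0.2]
width: 0.0915
gripper_force: 0.0
clock: 10.02
ee_pos: [0.5204, 0.2235, 0.0093]
tcp_rot: [0.746, 0.666, 0.0, 0.0]
force: [-0.1, -0.4, -0.1]
width: 0.0407
gripper_force: 0.0
```

```bash
python3 -m crank '[0,0,0,0,0,0,0, 0,0,0,0,0,0,0, 0,0,0,0,0,0,0, 0,0,0,0,0,0,0, 0,0,0,0,0,0,0, 0,0,0,0,0,0,0, 0,0,0,0,0,0,0, 0,0,0,0,0,0,0]' 25
```

```text
clock: 10.68
ee_pos: [0.5204, 0.2235, 0.0092]
tcp_rot: [0.746, 0.666, 0.0, 0.0]
force: [-2.3, 0.2, 2.0]
width: 0.0312
gripper_force: 25.0
```

```bash
python3 -m crank '[-0.01,-0.04,0,0,0,0,0, -0.02,-0.12,0,0,0,0,0, -0.03,-0.22,0,0,0,0,0, -0.04,-0.34,0,0,0,0,0, -0.055,-0.46,0,0,0,0,0, -0.07,-0.58,0,0,0,0,0, -0.08,-0.68,0,0,0,0,0, -0.09,-0.75,0,0,0,0,0]'
```

```text
clock: 11.35
ee_pos: [0.5132, 0.1627, 0.0092]
tcp_rot: [0.746, 0.666, 0.0, 0.0]
force: [0.9, 3.7, 0.1]
width: 0.031
gripper_force: 25.0
```

```bash
python3 -m crank '[-0.01,-0.1,0,0,0,0,0, -0.02,-0.2,0,0,0,0,0, -0.035,-0.3,0,0,0,0,0, -0.05,-0.4,0,0,0,0,0, -0.06,-0.5,0,0,0,0,0, -0.07,-0.6,0,0,0,0,0, -0.085,-0.7,0,0,0,0,0, -0.1,-0.8,0,0,0,0,0]'
python3 -m crank '[-0.01,-0.1,0,0,0,0,0, -0.02,-0.2,0,0,0,0,0, -0.035,-0.3,0,0,0,0,0, -0.05,-0.4,0,0,0,0,0, -0.06,-0.5,0,0,0,0,0, -0.07,-0.58,0,0,0,0,0, -0.08,-0.66,0,0,0,0,0, -0.085,-0.7,0,0,0,0,0]'
python3 - <<'E'
from h import *
p,d=imaging.snapshot('top');save('b1.png',cv2.resize(p[150:350,130:400],None,fx=2.9,fy=2.9,interpolation=cv2.INTER_CUBIC))
for t in ['telescope_centre','telescope_lens']:print(t,nets.pinpoint('top',t)[:1])
E
```

```text
clock: 12.02
ee_pos: [0.5051, 0.099, 0.0092]
tcp_rot: [0.746, 0.666, 0.0, -0.0]
force: [1.3, 5.4, 0.4]
width: 0.0314
gripper_force: 25.0
clock: 12.68
ee_pos: [0.4982, 0.0429, 0.0092]
tcp_rot: [0.746, 0.666, -0.0, -0.0]
force: [0.7, 6.5, 1.6]
width: 0.0312
gripper_force: 25.0
telescope_centre [{'point': [0.5084, 0.1234, 0.0256], 'confidence': 0.75}]
telescope_lens [{'point': [0.518, 0.2244, 0.026], 'confidence': 0.78}]
```

View pics/b1.png

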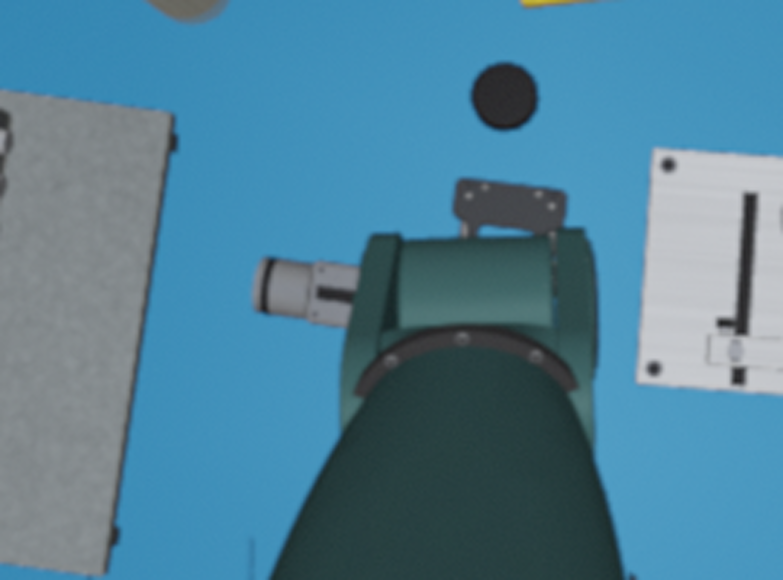

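The unit is fully clear: the objective's face is at (256,285), about 90 px short of the shelf edge, with the axis unchanged. I let go and lift off.

```bash
python3 -m crank '[0,0,0,0,0,0,100, 0,0,0,0,0,0,100, 0,0,0,0,0,0,100, 0,0,0,0,0,0,100, 0,0,0,0,0,0,100, 0,0,0,0,0,0,100, 0,0,0,0,0,0,100, 0,0,0,0,0,0,100]'
python3 -m crank '[0,0,0.05,0,0,0,100, 0,0,0.15,0,0,0,100, 0,0,0.3,0,0,0,100, 0,0,0.45,0,0,0,100, 0,0,0.6,0,0,0,100, 0,0,0.72,0,0,0,100, 0,0,0.82,0,0,0,100, 0,0,0.85,0,0,0,100]'
python3 -m crank '[0.01,0.1,0,0,0,0,100, 0.02,0.2,0,0,0,0,100, 0.03,0.3,0,0,0,0,100, 0.04,0.4,0,0,0,0,100, 0.05,0.5,0,0,0,0,100, 0.06,0.58,0,0,0,0,100, 0.07,0.65,0,0,0,0,100, 0.08,0.71,0,0,0,0,100]' >/dev/null
python3 -m crank '[0.01,0.1,0,0,0,0,100, 0.02,0.2,0,0,0,0,100, 0.03,0.3,0,0,0,0,100, 0.04,0.4,0,0,0,0,100, 0.05,0.5,0,0,0,0,100, 0.06,0.58,0,0,0,0,100, 0.07,0.65,0,0,0,0,100, 0.08,0.71,0,0,0,0,100]'
python3 - <<'E'
from h import *
p,d=imaging.snapshot('scene');save('c1.png',cv2.resize(p[180:360,260:500],None,fx=3,fy=3,interpolation=cv2.INTER_CUBIC))
for t in ['telescope_centre','telescope_lens','telescope_eyepiece']:print(t,nets.pinpoint('scene',t)[:1])
imaging.snapshot('top')
for t in ['telescope_centre','telescope_lens','telescope_eyepiece']:print(t,nets.pinpoint('top',t)[:1])
E
```

```text
clock: 13.5
ee_pos: [0.4983, 0.0435, 0.0091]
tcp_rot: [0.746, 0.666, -0.0, -0.0]
force: [0.1, 0.2, 0.0]
width: 0.0815
gripper_force: 0.0
clock: 14.17
ee_pos: [0.4991, 0.0436, 0.0789]
tcp_rot: [0.746, 0.666, 0.001, 0.001]
force: [-0.0, 0.1, 0.0]
width: 0.0911
gripper_force: 0.0
clock: 15.5
ee_pos: [0.5112, 0.1578, 0.0771]
tcp_rot: [0.746, 0.666, -0.0, -0.0]
force: [0.2, 0.5, 0.3]
width: 0.0912
gripper_force: 0.0
telescope_centre [{'point': [0.5065, 0.124, 0.0303], 'confidence': 0.96}]
telescope_lens [{'point': [0.5247, 0.226, 0.0273], 'confidence': 0.58}]
telescope_eyepiece [{'point': [0.4943, 0.0463, 0.0227], 'confidence': 0.77}]
telescope_centre [{'point': [0.508, 0.1225, 0.0292], 'confidence': 0.56}]
telescope_lens []
telescope_eyepiece [{'point': [0.5002, 0.0413, 0.0266], 'confidence': 0.87}]
```

View pics/c1.png

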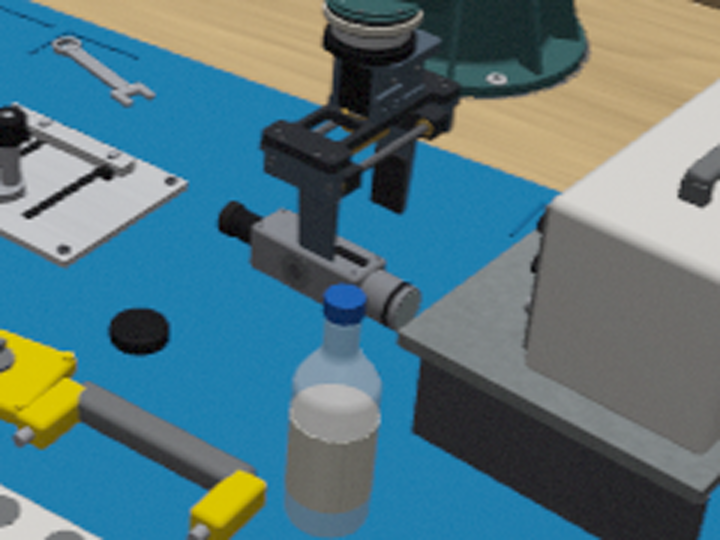

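The fingers straddle the housing, with the near finger at (318,215). The eyepiece is at (237,222), the objective at (403,305), and the unit is level on the mat. I go down and take it.

```bash
python3 -m crank '[0,0,-0.1,0,0,0,100, 0,0,-0.2,0,0,0,100, 0,0,-0.3,0,0,0,100, 0,0,-0.42,0,0,0,100, 0,0,-0.54,0,0,0,80, 0,0,-0.64,0,0,0,70, 0,0,-0.71,0,0,0,65, 0,0,-0.74,0,0,0,60]' 12
python3 -m crank '[0,0,0,0,0,0,52, 0,0,0,0,0,0,48, 0,0,0,0,0,0,44, 0,0,0,0,0,0,40, 0,0,0,0,0,0,40, 0,0,0,0,0,0,40, 0,0,0,0,0,0,0, 0,0,0,0,0,0,0]' 40
python3 - <<'E'
from h import *
s=read_state();print(s['force'],s['moment'],s['width'],s['ee_pos'])
E
```

```text
clock: 16.57
ee_pos: [0.5106, 0.157, 0.0167]
tcp_rot: [0.746, 0.666, -0.001, -0.0]
force: [-0.4, 0.2, -0.8]
width: 0.0674
gripper_force: 0.0
clock: 17.23
ee_pos: [0.5118, 0.1573, 0.0184]
tcp_rot: [0.746, 0.666, 0.001, 0.0]
force: [4.1, 0.7, 5.1]
width: 0.0459
gripper_force: 40.0
[4.13113893 0.70859493 5.09318265] [ 0.03516997 -0.56487158  0.01477814] 0.04589653893009447 [0.5117952  0.15726284 0.01838261]
```

```bash
python3 -m crank '[0,0,0.01,0,0,0,0, 0,0,0.02,0,0,0,0, 0,0,0.03,0,0,0,0, 0,0,0.04,0,0,0,0, 0,0,0.05,0,0,0,0, 0,0,0.05,0,0,0,0, 0,0,0.05,0,0,0,0, 0,0,0.05,0,0,0,0]'
python3 - <<'E'
from h import *
s=read_state();F,M=s['force'],s['moment'];print(F,M,s['width'],s['ee_pos'],s['tcp_rot'])
p,d=imaging.snapshot('scene')
s=read_state();F,M=s['force'],s['moment'];print(F,M)
t=np.radians(83.7);a=np.array([np.cos(t),np.sin(t),0]);c=np.array([a[1],-a[0],0])
print('M along closing',M@c,'M along axis',M@a,'offset mm', -1e3*np.cross(a,[0,0,1])@M/F[2])
E
```

```text
clock: 17.9
ee_pos: [0.5111, 0.1571, 0.0219]
tcp_rot: [0.746, 0.666, -0.0, -0.0]
force: [-0.1, -0.9, -7.7]
width: 0.0457
gripper_force: 40.0
[-0.05010525 -0.85440924 -7.65664106] [-0.07764357 -0.0817451   0.00124375] 0.04569598919794867 [0.51107093 0.15708319 0.02187614] [ 7.46070515e-01  6.65866939e-01 -6.49559867e-05 -3.54828334e-05]
[ 0.50183761  0.94595004 -8.13609097] [-0.11499093 -0.10866665 -0.02554375]
M along closing -0.10237203251368202 M along axis -0.12062885385841587 offset mm -12.582459176294616
```

```bash
python3 - <<'E'
from h import *
R=[]
for i in range(14):
    imaging.snapshot('top');s=read_state();R.append(np.r_[s['force'],s['moment']])
R=np.array(R);t=np.radians(83.7);a=np.array([np.cos(t),np.sin(t),0]);c=np.array([a[1],-a[0],0])
X=np.c_[R[:,:3]@a,R[:,:3]@c,R[:,2],R[:,3:]@a,R[:,3:]@c];print(np.round(X,3));print(X.mean(0),X.std(0)/14**.5)
print(s['clock'],'s mm',1e3*X[:,4].mean()/X[:,2].mean())
E
```

```text
[[-0.843 -0.625 -8.042 -0.072 -0.089]
 [ 0.154  0.172 -8.461 -0.103 -0.091]
 [-1.485 -0.479 -8.396 -0.118 -0.084]
 [-0.107  0.717 -7.99  -0.146 -0.027]
 [-0.043  0.413 -8.605 -0.021 -0.093]
 [ 0.365  0.743 -8.008 -0.073 -0.064]
 [-0.541  0.028 -8.512 -0.1   -0.085]
 [-0.641  0.72  -9.445 -0.089 -0.071]
 [ 0.534  0.214 -8.361 -0.073 -0.073]
 [-0.534 -0.092 -7.324 -0.152 -0.098]
 [-0.258 -0.04  -7.362 -0.046 -0.048]
 [ 0.564  0.584 -7.749 -0.074 -0.03 ]
 [-0.256  0.692 -8.296 -0.103 -0.081]
 [-0.891  0.012 -7.994 -0.06  -0.089]]
[-0.28449826  0.21848581 -8.18185891 -0.08802779 -0.07305706] [0.15104447 0.11545197 0.13869873 0.00930267 0.00590645]
18.65 s mm 8.92915233319023
```

```bash
python3 -m crank '[0,0,-0.01,0,0,0,0, 0,0,-0.02,0,0,0,0, 0,0,-0.03,0,0,0,0, 0,0,-0.04,0,0,0,0, 0,0,-0.05,0,0,0,0, 0,0,-0.05,0,0,0,0, 0,0,-0.05,0,0,0,60, 0,0,-0.05,0,0,0,60]'
python3 -m crank '[0,0,0,0,0,0,60, 0,0,0,0,0,0,60, 0,0,0,0,0,0,60, 0.01,0.03,0,0,0,0,60, 0.01,0.06,0,0,0,0,60, 0.01,0.085,0,0,0,0,60, 0.01,0.085,0,0,0,0,60, 0.01,0.085,0,0,0,0,60]'
cat > wr.py <<'E'
from h import *
def wr(n,yaw):
    R=[]
    for i in range(n):
        imaging.snapshot('top');s=read_state();R.append(np.r_[s['force'],s['moment']])
    R=np.array(R);t=np.radians(yaw);a=np.array([np.cos(t),np.sin(t),0]);c=np.array([a[1],-a[0],0])
    X=np.c_[R[:,:3]@a,R[:,:3]@c,R[:,2],R[:,3:]@a,R[:,3:]@c,R[:,5]];print(np.round(X.mean(0),3),np.round(X.std(0)/n**.5,3),s['clock'])
    return X.mean(0)
E
python3 -c "from wr import *;wr(12,83.7)"
```

```text
clock: 19.32
ee_pos: [0.5118, 0.1573, 0.0184]
tcp_rot: [0.746, 0.666, 0.001, 0.0]
force: [0.1, 0.5, 0.1]
width: 0.0542
gripper_force: 0.0
clock: 19.98
ee_pos: [0.5119, 0.1641, 0.0179]
tcp_rot: [0.746, 0.666, -0.0, -0.0]
force: [0.6, 0.0, 0.2]
width: 0.0543
gripper_force: 0.0
[-0.242 -0.002 -0.066 -0.085 -0.013 -0.   ] [0.175 0.103 0.149 0.011 0.009 0.008] 20.5833
```

Empty, the wrist still shows a bias, so the corrected offset is about +7.4 mm and the tool has already moved 7 mm. I regrip here and check.

```bash
python3 -m crank '[0,0,0,0,0,0,48, 0,0,0,0,0,0,45, 0,0,0,0,0,0,0, 0,0,0,0,0,0,0, 0,0,0,0,0,0,0, 0,0,0,0,0,0,0, 0,0,0.01,0,0,0,0, 0,0,0.02,0,0,0,0]' 40
python3 -m crank '[0,0,0.02,0,0,0,0, 0,0,0.03,0,0,0,0, 0,0,0.04,0,0,0,0, 0,0,0.05,0,0,0,0, 0,0,0.06,0,0,0,0, 0,0,0.06,0,0,0,0, 0,0,0.06,0,0,0,0, 0,0,0.06,0,0,0,0]'
python3 -c "
from wr import *
X=wr(12,83.7);print('s mm',(X[4]+.013)/X[2]*1e3)
print(nets.pinpoint('top','telescope_eyepiece')[:1],nets.pinpoint('top','telescope_lens')[:1])"
```

```text
clock: 21.25
ee_pos: [0.5113, 0.1637, 0.0191]
tcp_rot: [0.746, 0.666, -0.001, -0.0]
force: [-0.4, -0.4, -8.0]
width: 0.0457
gripper_force: 40.0
clock: 21.92
ee_pos: [0.5119, 0.1639, 0.0243]
tcp_rot: [0.746, 0.666, -0.0, -0.0]
force: [-0.8, -0.2, -7.7]
width: 0.0459
gripper_force: 40.0
[ 6.200e-02 -3.190e-01 -8.151e+00 -9.700e-02 -1.400e-02  2.000e-03] [0.165 0.124 0.143 0.006 0.011 0.005] 22.5167
s mm 0.15119557409769208
[{'point': [0.496, 0.0399, 0.0323], 'confidence': 0.78}] []
```

Balanced to within the noise (0.2 mm). Now the carry, level and clear of the knob.

```bash
python3 -m crank '[0,-0.04,0.05,0,0,0.005,0, 0.01,-0.12,0.15,0,0,0.01,0, 0.015,-0.25,0.28,0,0,0.015,0, 0.02,-0.38,0.42,0,0,0.02,0, 0.025,-0.52,0.55,0,0,0.025,0, 0.03,-0.66,0.66,0,0,0.03,0, 0.035,-0.8,0.75,0,0,0.03,0, 0.036,-0.93,0.8,0,0,0.03,0]'
python3 -m crank '[0.005,-0.12,0.08,0,0,0.005,0, 0.01,-0.25,0.16,0,0,0.01,0, 0.015,-0.37,0.24,0,0,0.015,0, 0.02,-0.5,0.3,0,0,0.02,0, 0.025,-0.62,0.36,0,0,0.025,0, 0.03,-0.74,0.4,0,0,0.03,0, 0.035,-0.84,0.43,0,0,0.03,0, 0.036,-0.93,0.45,0,0,0.03,0]'
python3 -m crank '[0.005,-0.12,0,0,0,0,0, 0.01,-0.24,0,0,0,0,0, 0.015,-0.36,0,0,0,0,0, 0.02,-0.48,0,0,0,0,0, 0.025,-0.6,0,0,0,0,0, 0.03,-0.72,0,0,0,0,0, 0.035,-0.83,0,0,0,0,0, 0.036,-0.93,0,0,0,0,0]'
python3 -m crank '[0.005,-0.12,0,0,0,0,0, 0.01,-0.24,0,0,0,0,0, 0.015,-0.36,0,0,0,0,0, 0.02,-0.48,0,0,0,0,0, 0.025,-0.6,0,0,0,0,0, 0.03,-0.74,0,0,0,0,0, 0.035,-0.86,0,0,0,0,0, 0.036,-0.93,0,0,0,0,0]'
python3 - <<'E'
from h import *
s=read_state();print(s['ee_pos'],np.degrees(2*np.arctan2(s['tcp_rot'][1],s['tcp_rot'][0])))
p,d=imaging.snapshot('scene');save('d1.png',cv2.resize(p[130:310,180:420],None,fx=3,fy=3,interpolation=cv2.INTER_CUBIC))
imaging.snapshot('top')
for c in ['scene','top']:
  for t in ['telescope_centre','telescope_lens','telescope_eyepiece']:print(t,[(round(x['confidence'],2),np.round(x['point'],4)) for x in nets.pinpoint(c,t)[:1]])
E
```

```text
clock: 23.28
ee_pos: [0.5153, 0.0881, 0.0897]
tcp_rot: [0.738, 0.674, 0.001, 0.0]
force: [0.8, 0.0, -8.6]
width: 0.0456
gripper_force: 40.0
clock: 23.95
ee_pos: [0.5178, 0.0142, 0.1246]
tcp_rot: [0.73, 0.683, 0.0, 0.0]
force: [0.5, 0.6, -8.0]
width: 0.0458
gripper_force: 40.0
clock: 24.62
ee_pos: [0.5207, -0.0603, 0.1243]
tcp_rot: [0.73, 0.683, -0.0, -0.0]
force: [-0.6, -1.3, -8.2]
width: 0.0462
gripper_force: 40.0
clock: 25.28
ee_pos: [0.5236, -0.135, 0.1244]
tcp_rot: [0.73, 0.683, 0.0, 0.0]
force: [0.2, 0.1, -8.3]
width: 0.046
gripper_force: 40.0
[ 0.52360781 -0.13501749  0.12438162] 86.17461249843085
telescope_centre [(0.69, array([ 0.5169, -0.1751,  0.1304]))]
telescope_lens [(0.7, array([ 0.5303, -0.0724,  0.134 ]))]
telescope_eyepiece [(0.61, array([ 0.5157, -0.2541,  0.1298]))]
telescope_centre [(0.54, array([0.49  , 0.4195, 0.0011]))]
telescope_lens [(0.63, array([ 0.5266, -0.0745,  0.136 ]))]
telescope_eyepiece []
```

View pics/d1.png

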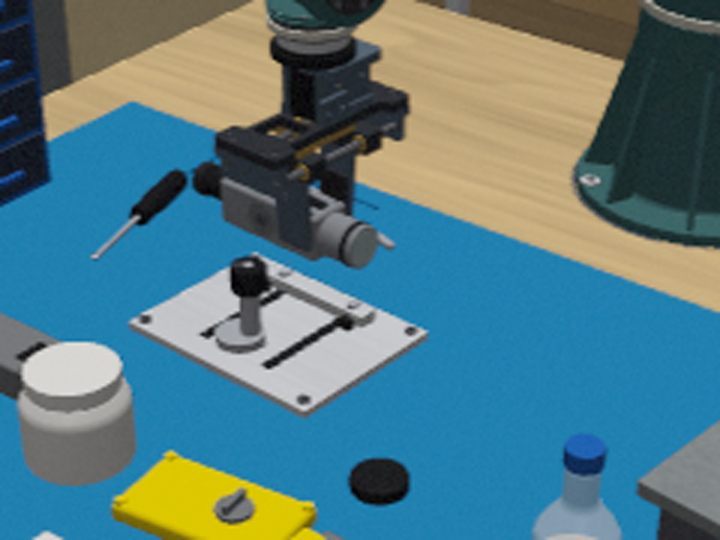

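The unit hangs level over the fixture, with the objective at (360,243), the eyepiece at (207,180) and the knob below at (248,275). I lower it.

```bash
python3 -m crank '[0,0,-0.06,0,0,0,0, 0,0,-0.18,0,0,0,0, 0,0,-0.32,0,0,0,0, 0,0,-0.46,0,0,0,0, 0,0,-0.6,0,0,0,0, 0,0,-0.74,0,0,0,0, 0,0,-0.84,0,0,0,0, 0,0,-0.9,0,0,0,0]'
python3 -m crank '[0,0,-0.02,0,0,0,0, 0,0,-0.04,0,0,0,0, 0,0,-0.06,0,0,0,0, 0,0,-0.08,0,0,0,0, 0,0,-0.1,0,0,0,0, 0,0,-0.12,0,0,0,0, 0,0,-0.14,0,0,0,0, 0,0,-0.15,0,0,0,0]'
```

```text
clock: 26.35
ee_pos: [0.5229, -0.1335, 0.0507]
tcp_rot: [0.73, 0.683, -0.0, -0.001]
force: [-0.2, -0.0, -8.2]
width: 0.0458
gripper_force: 40.0
clock: 27.02
ee_pos: [0.5235, -0.1337, 0.0402]
tcp_rot: [0.73, 0.683, 0.0, 0.0]
force: [-0.3, -0.0, -7.7]
width: 0.046
gripper_force: 40.0
```

```bash
python3 -m crank '[0,0,-0.02,0,0,0,0, 0,0,-0.04,0,0,0,0, 0,0,-0.05,0,0,0,0, 0,0,-0.06,0,0,0,0, 0,0,-0.07,0,0,0,0, 0,0,-0.08,0,0,0,0, 0,0,-0.09,0,0,0,0, 0,0,-0.1,0,0,0,0]'
```

```text
clock: 27.68
ee_pos: [0.5235, -0.1337, 0.0323]
tcp_rot: [0.73, 0.683, 0.0, 0.0]
force: [-0.9, 0.2, -8.1]
width: 0.0459
gripper_force: 40.0
```

```bash
python3 -m crank '[0,0,-0.01,0,0,0,0, 0,0,-0.02,0,0,0,0, 0,0,-0.03,0,0,0,0, 0,0,-0.04,0,0,0,0, 0,0,-0.04,0,0,0,0, -0.01,0,-0.04,0,0,0,0, -0.02,0,-0.04,0,0,0,0, -0.025,0,-0.04,0,0,0,0]'
python3 -m crank '[-0.003,0,0,0,0,0,0, -0.006,0,0,0,0,0,0, -0.009,0,0,0,0,0,0, -0.012,0,0,0,0,0,0, -0.012,0,0,0,0,0,0, -0.012,0,0,0,0,0,0, -0.012,0,0,0,0,0,0, -0.012,0,0,0,0,0,0]'
```

```text
clock: 28.35
ee_pos: [0.5226, -0.1338, 0.0295]
tcp_rot: [0.73, 0.683, 0.001, 0.001]
force: [8.4, 3.3, -12.1]
width: 0.0455
gripper_force: 40.0
clock: 29.02
ee_pos: [0.5224, -0.1339, 0.0297]
tcp_rot: [0.73, 0.684, 0.001, 0.002]
force: [10.3, 2.6, -11.1]
width: 0.0461
gripper_force: 40.0
```

```bash
python3 -m crank '[0.01,0,0,0,0,0,0, 0.018,0,0,0,0,0,0, 0.018,0,0,0,0,0,0, 0.018,0,-0.008,0,0,0,0, 0.018,0,-0.014,0,0,0,0, 0.018,0,-0.02,0,0,0,0, 0.018,0,-0.02,0,0,0,0, 0.018,0,-0.02,0,0,0,0]'
python3 -c "
from wr import *
wr(3,86.17);print(read_state()['ee_pos'])"
```

```text
clock: 29.68
ee_pos: [0.5229, -0.134, 0.028]
tcp_rot: [0.73, 0.683, 0.0, 0.001]
force: [5.8, 0.2, -6.2]
width: 0.046
gripper_force: 40.0
[ 0.445  5.056 -6.156 -1.084 -0.173  0.506] [0.178 0.205 0.231 0.015 0.001 0.007] 29.8333
[ 0.52284644 -0.13398096  0.02801328]
```

Mz of 0.5 Nm at 5 N says only the eyepiece-end buffer touches. I turn the unit slightly to square it up.

```bash
python3 -m crank '[0,0,0,0,0,0.004,0, 0,0,0,0,0,0.008,0, 0,0,0,0,0,0.012,0, 0,0,0,0,0,0.015,0, 0,0,0,0,0,0.015,0, 0,0,0,0,0,0.015,0, 0,0,0,0,0,0.015,0, 0,0,0,0,0,0.015,0]'
python3 -c "
from wr import *
wr(3,86.17);print(read_state()['ee_pos'])"
```

```text
clock: 30.5
ee_pos: [0.5227, -0.1339, 0.028]
tcp_rot: [0.726, 0.687, 0.0, 0.001]
force: [5.8, 0.7, -3.9]
width: 0.0458
gripper_force: 40.0
[ 0.856  4.961 -4.537 -1.037  0.098 -0.023] [0.444 0.444 0.142 0.018 0.022 0.018] 30.65
[ 0.52267426 -0.13384396  0.02796331]
```

Mz is now zero, so both buffers bear. I let go, rise and go above the knob.

```bash
python3 -m crank '[0,0,0,0,0,0,45, 0,0,0,0,0,0,60, 0,0,0,0,0,0,60, 0,0,0,0,0,0,60, 0,0,0,0,0,0,60, 0,0,0.02,0,0,0,60, 0,0,0.06,0,0,0,60, 0,0,0.12,0,0,0,60]'
python3 -m crank '[0,0,0.1,0,0,0,60, 0,0,0.25,0,0,0,60, 0,0,0.4,0,0,0,60, 0,0,0.55,0,0,0,60, 0,0,0.7,0,0,0,60, 0,0,0.85,0,0,0,60, 0,0,0.95,0,0,0,60, 0,0,1,0,0,0,60]'
python3 -m crank '[0.05,-0.05,0,0,0,0,65, 0.12,-0.12,0,0,0,0,65, 0.2,-0.2,0,0,0,0,65, 0.28,-0.28,0,0,0,0,65, 0.36,-0.36,0,0,0,0,65, 0.44,-0.44,0,0,0,0,65, 0.51,-0.5,0,0,0,0,65, 0.555,-0.54,0,0,0,0,65]'
python3 - <<'E'
from h import *
p,d=imaging.snapshot('scene');save('e1.png',cv2.resize(p[160:310,200:400],None,fx=4,fy=4,interpolation=cv2.INTER_CUBIC))
print(read_state()['ee_pos'])
for t in ['cam_grip','telescope_centre','telescope_lens','telescope_eyepiece']:print(t,[(round(x['confidence'],2),np.round(x['point'],4)) for x in nets.pinpoint('scene',t)[:1]])
E
```

```text
clock: 31.32
ee_pos: [0.5217, -0.1336, 0.0372]
tcp_rot: [0.726, 0.688, -0.0, -0.0]
force: [0.0, -1.0, -0.9]
width: 0.0544
gripper_force: 0.0
clock: 31.98
ee_pos: [0.5225, -0.1338, 0.1188]
tcp_rot: [0.726, 0.688, 0.0, 0.001]
force: [0.8, 0.1, 0.6]
width: 0.0545
gripper_force: 0.0
clock: 32.65
ee_pos: [0.5671, -0.1777, 0.1169]
tcp_rot: [0.726, 0.687, -0.0, -0.0]
force: [0.2, 0.4, 0.5]
width: 0.0594
gripper_force: 0.0
[ 0.56745361 -0.17789758  0.11706317]
cam_grip [(0.75, array([ 0.5685, -0.1754,  0.0892]))]
telescope_centre [(0.71, array([ 0.5173, -0.1766,  0.0383]))]
telescope_lens [(0.68, array([ 0.5265, -0.0741,  0.0372]))]
telescope_eyepiece [(0.61, array([ 0.5156, -0.2535,  0.0348]))]
```

View pics/e1.png

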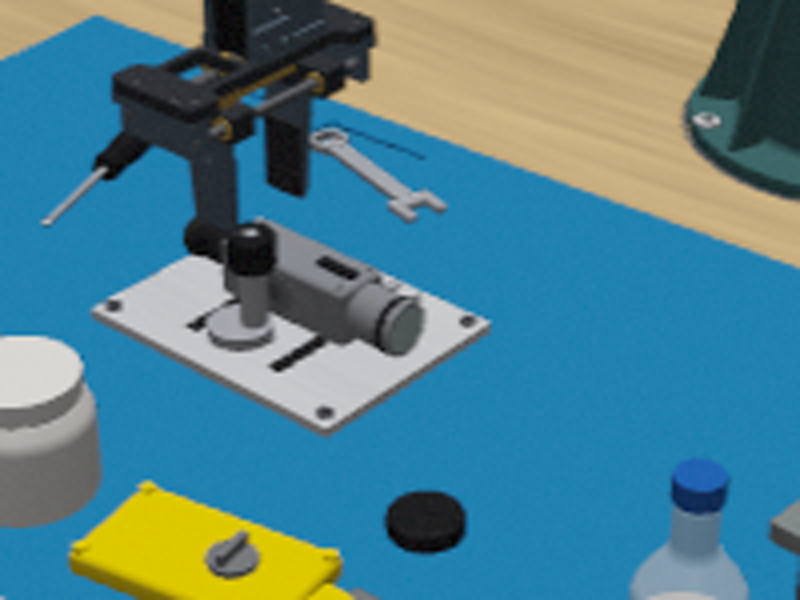

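The unit lies on the bed, with the objective at (398,322). The knob at (250,250) is below the gripper and the lobe is clear of the housing. I go down, grip the knob and read the baseline torque.

```bash
python3 -m crank '[0,0.005,-0.08,0,0,0,65, 0,0.005,-0.17,0,0,0,65, 0,0.005,-0.26,0,0,0,65, 0,0.005,-0.36,0,0,0,65, 0,0.005,-0.46,0,0,0,65, 0,0.005,-0.55,0,0,0,65, 0,0.005,-0.61,0,0,0,65, 0,0.005,-0.64,0,0,0,65]'
python3 -m crank '[0,0,0,0,0,0,55, 0,0,0,0,0,0,45, 0,0,0,0,0,0,0, 0,0,0,0,0,0,0, 0,0,0,0,0,0,0, 0,0,0,0,0,0,0, 0,0,0,0,0,0,0, 0,0,0,0,0,0,0]' 40
python3 -c "
from wr import *
wr(4,86.17);print(read_state()['ee_pos'])"
```

```text
clock: 33.57
ee_pos: [0.5659, -0.1763, 0.0649]
tcp_rot: [0.726, 0.688, -0.0, -0.001]
force: [0.1, -0.5, -0.2]
width: 0.0594
gripper_force: 0.0
clock: 34.23
ee_pos: [0.5688, -0.1769, 0.0667]
tcp_rot: [0.726, 0.687, 0.001, 0.002]
force: [16.2, 0.9, -11.0]
width: 0.0334
gripper_force: 40.0
[  1.425  15.807 -11.841  -2.369   0.274   0.061] [0.22  0.319 0.212 0.014 0.008 0.004] 34.4333
[ 0.56878997 -0.17690044  0.06664135]
```

```bash
python3 -m crank '[0.005,0,0,0,0,0,0, 0.01,0,0,0,0,0,0, 0.015,0,0,0,0,0,0, 0.02,0,0,0,0,0,0, 0.023,0,0,0,0,0,0, 0.023,0,0,0,0,0,0, 0.023,0,0,0,0,0,0, 0.023,0,0,0,0,0,0]'
python3 -c "
from wr import *
wr(4,86.17);print(read_state()['ee_pos'])"
```

```text
clock: 35.1
ee_pos: [0.5689, -0.1768, 0.0665]
tcp_rot: [0.726, 0.688, 0.0, 0.001]
force: [5.1, -2.2, 4.3]
width: 0.0333
gripper_force: 40.0
[-2.653  5.021  5.451 -0.673 -0.409  0.026] [0.321 0.327 0.254 0.017 0.011 0.013] 35.3
[ 0.56891961 -0.17680821  0.06650541]
```

```bash
cat > st.py <<'E'
from h import *
M=[];F=[]
for i in range(4):
    imaging.snapshot('top');s=read_state();M.append(s['moment'][2]);F.append(s['force'])
q=s['tcp_rot'];print('t',round(s['clock'],2),'Mz',round(np.mean(M),3),'F',np.round(np.mean(F,0),1),'yaw',round(np.degrees(2*np.arctan2(q[1],q[0])),2),'xyz',np.round(s['ee_pos'],4))
E
python3 -m crank '[0,0,0,0,0,-0.08,0, 0,0,0,0,0,-0.16,0, 0,0,0,0,0,-0.24,0, 0,0,0,0,0,-0.32,0, 0,0,0,0,0,-0.4,0, 0,0,0,0,0,-0.48,0, 0,0,0,0,0,-0.56,0, 0,0,0,0,0,-0.62,0]' && python3 st.py
```

```text
clock: 35.97
ee_pos: [0.5695, -0.177, 0.0666]
tcp_rot: [0.871, 0.491, 0.001, 0.001]
force: [9.9, -4.3, 0.6]
width: 0.033
gripper_force: 40.0
t 36.17 Mz -0.086 F [ 8.1 -4.1  0.5] yaw 58.95 xyz [ 0.5696 -0.177   0.0666]
```

```bash
cat > s1.py <<'E'
from h import *
def pr(s):
    q=s['tcp_rot'];print('t',round(s['clock'],2),'M',np.round(s['moment'],3),'F',np.round(s['force'],1),'yaw',round(np.degrees(2*np.arctan2(q[1],q[0])),2),'xyz',np.round(s['ee_pos'],4),'qd6',round(s['qd'][5],3),'e6',round(s['effort'][5],3))
pr(read_state())
imaging.snapshot('top');pr(read_state())
E
python3 -m crank '[0,0,0,0,0,-0.02,0, 0,0,0,0,0,-0.04,0, 0,0,0,0,0,-0.06,0, 0,0,0,0,0,-0.08,0, 0,0,0,0,0,-0.1,0, 0,0,0,0,0,-0.12,0, 0,0,0,0,0,-0.14,0, 0,0,0,0,0,-0.16,0]' >/dev/null && python3 s1.py
python3 - <<'E'
from h import *
p,d=imaging.snapshot('top');save('f1.png',cv2.resize(p[195:295,340:470],None,fx=6,fy=6,interpolation=cv2.INTER_CUBIC))
print([(round(x['confidence'],2),np.round(x['point'],4)) for x in nets.pinpoint('top','cam')[:1]])
E
```

```text
t 36.83 M [-0.681 -1.5    0.222] F [ 8.8 -5.8 -0.3] yaw 51.75 xyz [ 0.5697 -0.1771  0.0666] qd6 0.188 e6 -0.155
t 36.88 M [-0.703 -1.422  0.178] F [10.8 -4.9 -0.4] yaw 51.68 xyz [ 0.5697 -0.1771  0.0666] qd6 -0.032 e6 -0.045
[]
```

View pics/f1.png

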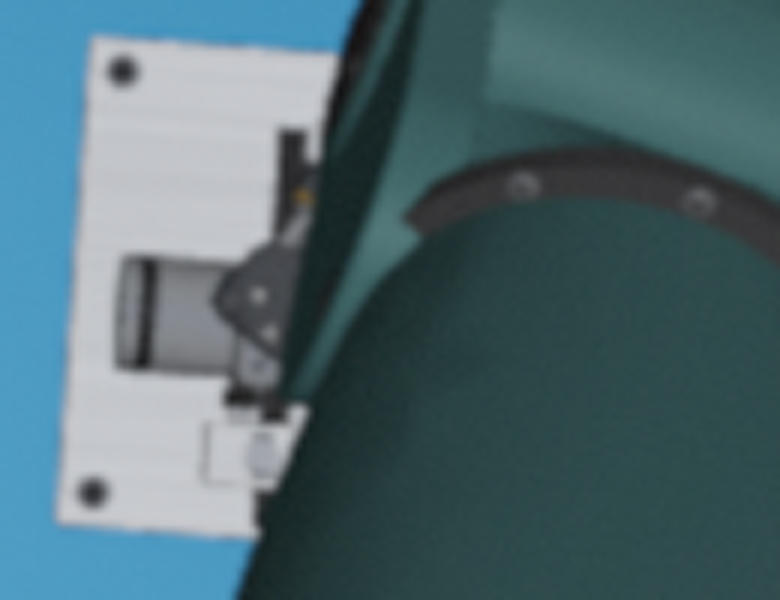

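```bash
sed -i '$d' s1.py
python3 -m crank '[0.004,-0.002,0,0,0,-0.015,0, 0.008,-0.004,0,0,0,-0.03,0, 0.012,-0.006,0,0,0,-0.045,0, 0.012,-0.006,0,0,0,-0.06,0, 0.012,-0.006,0,0,0,-0.075,0, 0.012,-0.006,0,0,0,-0.09,0, 0.012,-0.006,0,0,0,-0.105,0, 0.012,-0.006,0,0,0,-0.12,0]' >/dev/null && python3 s1.py
python3 -m crank '[0,0,0,0,0,-0.015,0, 0,0,0,0,0,-0.03,0, 0,0,0,0,0,-0.045,0, 0,0,0,0,0,-0.06,0, 0,0,0,0,0,-0.075,0, 0,0,0,0,0,-0.09,0, 0,0,0,0,0,-0.105,0, 0,0,0,0,0,-0.12,0]' >/dev/null && python3 s1.py
```

```text
t 37.65 M [-0.26  -0.563  0.227] F [ 3.3 -2.1  5.4] yaw 46.35 xyz [ 0.5698 -0.1772  0.0665] qd6 0.14 e6 -0.067
t 38.32 M [-0.333 -0.642  0.208] F [ 5.3 -3.   5.4] yaw 40.95 xyz [ 0.5699 -0.1773  0.0665] qd6 0.139 e6 -0.065
```

```bash
python3 -m crank '[0.002,-0.001,-0.002,0,0,-0.015,0, 0.004,-0.002,-0.004,0,0,-0.03,0, 0.004,-0.002,-0.004,0,0,-0.045,0, 0.004,-0.002,-0.004,0,0,-0.06,0, 0.004,-0.002,-0.004,0,0,-0.075,0, 0.004,-0.002,-0.004,0,0,-0.09,0, 0.004,-0.002,-0.004,0,0,-0.105,0, 0.004,-0.002,-0.004,0,0,-0.12,0]' >/dev/null && python3 s1.py
python3 -m crank '[0,0,0,0,0,-0.015,0, 0,0,0,0,0,-0.03,0, 0,0,0,0,0,-0.045,0, 0,0,0,0,0,-0.06,0, 0,0,0,0,0,-0.075,0, 0,0,0,0,0,-0.09,0, 0,0,0,0,0,-0.105,0, 0,0,0,0,0,-0.12,0]' >/dev/null && python3 s1.py
```

```text
t 38.98 M [-0.182 -0.021  0.174] F [ 1.6 -2.3 11.7] yaw 35.55 xyz [ 0.57   -0.1774  0.0665] qd6 0.141 e6 -0.07
t 39.65 M [-0.335 -0.132  0.335] F [ 2.  -3.4 10.5] yaw 30.17 xyz [ 0.5701 -0.1775  0.0665] qd6 0.141 e6 0.059
```

Contact is felt: effort +0.13 and Mz 0.335 against 0.21. One small step more.

```bash
python3 -m crank '[0,0,0,0,0,-0.007,0, 0,0,0,0,0,-0.014,0, 0,0,0,0,0,-0.02,0, 0,0,0,0,0,-0.026,0, 0,0,0,0,0,-0.032,0, 0,0,0,0,0,-0.038,0, 0,0,0,0,0,-0.044,0, 0,0,0,0,0,-0.05,0]' >/dev/null && python3 s1.py
```

```text
t 40.32 M [-0.381 -0.243  0.389] F [ 1.2 -3.  10.5] yaw 27.95 xyz [ 0.5702 -0.1776  0.0665] qd6 0.056 e6 0.298
```

```bash
python3 -m crank '[0,0,0,0,0,0,65, 0,0,0,0,0,0,65, 0,0,0,0,0,0,65, 0,0,0,0,0,0,65, 0,0,0,0,0,0,65, 0,0,0.03,0,0,0,65, 0,0,0.1,0,0,0,65, 0,0,0.2,0,0,0,65]'
python3 -m crank '[0,0,0.1,0,0,0,65, 0,0,0.2,0,0,0,65, 0,0,0.32,0,0,0,65, 0,0,0.46,0,0,0,65, 0,0,0.6,0,0,0,65, 0,0,0.75,0,0,0,65, 0,0,0.9,0,0,0,65, 0,0,1,0,0,0,65]'
python3 -m crank '[0.1,0.1,0.1,0,0,0,65, 0.2,0.2,0.2,0,0,0,65, 0.3,0.3,0.3,0,0,0,65, 0.4,0.4,0.4,0,0,0,65, 0.5,0.5,0.5,0,0,0,65, 0.6,0.6,0.6,0,0,0,65, 0.7,0.7,0.7,0,0,0,65, 0.75,0.75,0.7,0,0,0,65]'
python3 - <<'E'
from h import *
p,d=imaging.snapshot('scene');save('g1.png',cv2.resize(p[160:310,200:400],None,fx=4,fy=4,interpolation=cv2.INTER_CUBIC))
E
```

```text
clock: 40.98
ee_pos: [0.5691, -0.177, 0.0817]
tcp_rot: [0.97, 0.241, -0.0, -0.0]
force: [0.1, 0.4, 1.1]
width: 0.0591
gripper_force: 0.0
clock: 41.65
ee_pos: [0.57, -0.1773, 0.1636]
tcp_rot: [0.97, 0.241, 0.001, 0.0]
force: [0.2, 0.1, -0.5]
width: 0.0591
gripper_force: 0.0
clock: 42.32
ee_pos: [0.6314, -0.116, 0.2195]
tcp_rot: [0.97, 0.242, 0.001, 0.0]
force: [0.5, -0.2, 0.7]
width: 0.0594
gripper_force: 0.0
```

View pics/g1.png

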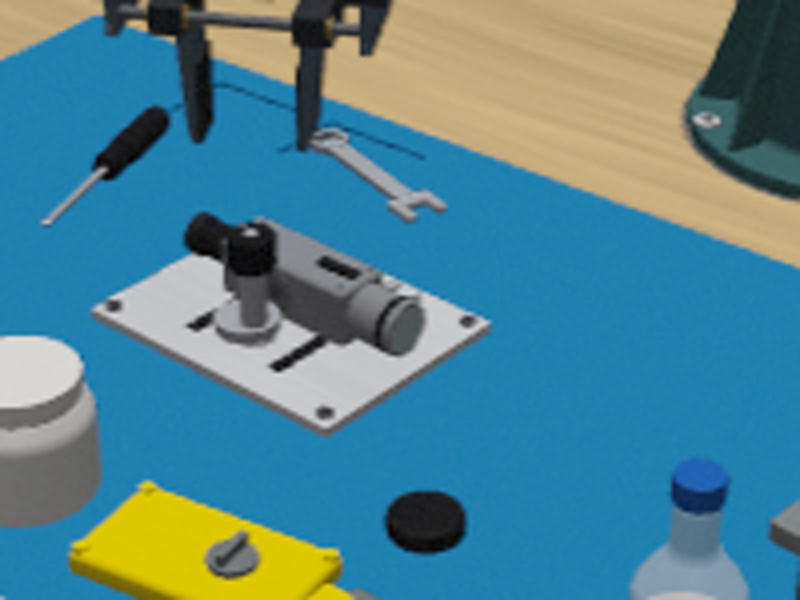

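The lobe at (247,322) now bears on the housing. The unit lies straight on the bed, the gripper is clear, and the bystanders in view have not moved.

```bash
python3 -c "from station import ctrl;print(ctrl.hand_in())"
```

```text
the job is handed in; nothing more can be done
None
```

The telescope unit was drawn out, set down, taken again at its balance point, laid on the bed and clamped against both buffers, and the job was handed in at about 42 s; the clamping force is estimated from the knob torque at 12 to 17 N, not measured directly.

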